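Hold an off-centre cast arm level over its fixture

TASK

First throw the fixture's ball lever into the middle one of its three notches, drawing the clamp strap back off the big post, and leave it there. Then lift the cast arm by its balance point and hold it level over the fixture, each bore in line above its post (large boss over the big post), about 5 cm clear of the post tips. Finish there, still holding the arm in the gripper, and leave the sharpening stone and the eraser where they are.

Things in the scene. Friction and masses are not known exactly. Their poses are not given: they have to be found in the camera images.
- cast_arm: Loose cast aluminium arm, 218 mm long, 0.25 to 0.5 kg, flat on the right-hand bench: a big round boss (52 mm across, 36 high) and a small one (25 across, 32 high), axes 180 mm apart, joined by a straight bar 16 mm wide, 6 to 28 mm above the underside. Origin: underside, below the balance point, which is on the bar 53 mm from the big boss's axis (27 mm past its rim). x: to the small boss; z: up.
- big_bore (a point): Centre of the large boss's bore (22 mm diameter) at the arm's underside, 53 mm from the balance point.
- small_bore (a point): Centre of the small boss's bore (10 mm diameter) at the arm's underside, 127 mm from the balance point.
- fixture: Dark steel plate, 365 x 90 x 12 mm, fixed on the left-hand bench; along its middle stand a ball lever, a grey guide block (52 mm high) with a flat strap (top at 61 mm) and two posts. Origin: on the bench below the big post's axis. x: to the small post, 180 mm away; z: up. The lever stands at x = -130 mm, with a notched quadrant plate on its +y side reaching 98 mm above the bench.
- big_post_tip (a point): Centre of the big post's tip (18 mm diameter, 45 mm above the bench); the strap covers it until the lever is thrown.
- small_post_tip (a point): Centre of the small post's tip (8 mm diameter, 45 mm above the bench).
- lever_pivot (a point): Middle of the lever's hinge pin, 40 mm above the bench, 130 mm behind the big post (fixture x = -130 mm). The hinge axis runs along the fixture's y.
- lever_ball (a point): Centre of the lever's black ball knob, 30 mm diameter, 85 mm from the hinge. It swings in the fixture's upright x-z plane; the ball is the highest part of the fixture and free all round.
- lever (a joint): Lever angle, rad. 0: first notch, where it starts, leaning 0.5 rad towards the posts. 0.5: middle notch, upright (a small brass pin marks it). 1.0: last notch, leaning 0.5 rad away from the posts. Between notches it takes about 4 N at the ball; let go, it falls into the nearest notch and stays there.
- slip_stone: Grey sharpening stone, 100 x 30 x 12 mm, lying on the left-hand bench beside the fixture; leave it alone.
- eraser: White eraser, 42 x 22 x 12 mm, lying on the right-hand bench beyond the arm; leave it alone.

How it is judged (in metres and radians):
On the way, in this order (a step that is already met when the one before it is completed fails the run):
1. the lever stays in its middle notch, before the arm is lifted (value of joint lever between 0.42 and 0.58 rad and height (world z) of cast_arm below 0.01 m), for 0.4 s.
2. the arm hangs level in the gripper by its balance point, clear of the bench (x of the grasp point in the frame of cast_arm between -0.018 and 0.018 m and angle between cast_arm's own z axis and vertical below 0.12 rad and contact force between cast_arm and the fingers above 1 N and height (world z) of cast_arm above 0.03 m), for 0.2 s.
At the end, for the whole second after the job is handed in: Lever within 0.08 rad of its middle notch; arm gripped within 18 mm of its balance point, level within 0.12 rad, still, not touching the fixture; each bore within 15 mm of its post's axis and its underside 25 to 80 mm above the post's tip (value of joint lever between 0.42 and 0.58 rad and x of the grasp point in the frame of cast_arm between -0.018 and 0.018 m and angle between cast_arm's own z axis and vertical below 0.12 rad and contact force between cast_arm and the fingers above 1 N and horizontal distance between big_bore and big_post_tip below 0.015 m and horizontal distance between small_bore and small_post_tip below 0.015 m and z of big_bore in the frame of big_post_tip between 0.025 and 0.08 m and z of small_bore in the frame of small_post_tip between 0.025 and 0.08 m and linear speed of cast_arm below 0.03 m/s and contact force between cast_arm and fixture below 0.1 N); the arm keeps its last pose, push and grip.
It fails at once if a bystander (stone or eraser) is pushed more than 2 cm (distance of any of slip_stone, eraser from where it was at the start of the episode above 0.02 m).
It fails at once if the lifted arm tips by more than 0.4 rad (angle between cast_arm's own z axis and vertical above 0.4 rad).
It also fails if it takes over 58 s, if anything falls off the work surface, if the arm or the gripper's body presses on something with over 40 N, if the wrist force passes 120 N, or if a joint passes its speed limit or range.

ROBOT

A 6-joint arm with a two-finger parallel gripper is mounted at the origin on a cart in front of the work surface, level with it; the furniture and walls round the work are solid. World frame = base frame: x ahead of the robot, y to its left, z up, the work surface at z = 0. Lengths are in mm, angles in rad, forces in N, time in s.
With the tool pointing down it reaches from about 350 to 875 mm from the base axis. Payload 4.2 kg.
Tool frame: the origin (TCP) lies between the finger pads; the fingertips stand 25 mm ahead of it and the grasp point (between the pads) lies 6 mm ahead of it; z points along the fingers, y is the line along which they close (so a half turn about z gives the same grasp; the last joint's range is limited). The gripper opens to 85 mm and grips with 20 to 120 N. Pads are 22 mm wide; open, the fingers measure 114 mm over their backs; the gripper's body (76 mm by 85 mm) begins 54 mm behind the grasp point. The pads swing forward as they close: fully open they stand 13 mm farther back than shut.
Start: joints at [-0.99, 0.385, 0.008, 0, -1.194, -0.259], TCP at [197.687, -592.891, 256.312] pointing down, gripper open.
Joint ranges: [-3.14, 3.14], [-1.21, 2.06], [-1.07, 1.41], [-3.16, 2.05], [-2.99, -0.16], [-3.1, 3.1]. Speed limits (rad/s): [2.79, 2.79, 3.14, 3.14, 3.14, 3.14].

INTERFACE

Orientations are given as a unit quaternion [x, y, z, w].
In Python, from bench import arm gives the robot as it stands.
- The arm moves only by the shell command python3 -m pendant 'ROWS'. ROWS is JSON, a list of rows, each a list of 7 numbers: the shift along the tool's x, y, z in m, then the turn, a rotation vector about the tool's x, y, z in degrees, then the finger opening in m, from 0 to 0.0854. In form: [[x, y, z, wx, wy, wz, fingers], ...]. A call has 1 to 12 rows; each row shifts and turns the commanded pose from where the row before left it, along the tool's axes as they then stand; what a row does not reach is not made up. A row lasts 1/10 s, in which the tool goes at most 50 mm and 8.59 degrees, less where a joint would pass 70% of its speed; a pose out of reach is approached as far as the arm can. A call is refused whole if a number of a shift passes 0.05 or a number of a turn 8.59, either way. A call with a gripper value outside its range is refused whole. The fingers move at their own pace and stop on an object; the grip force is fixed at half the most. Time passes only in rows, so rows that do not move let the fingers close. It gives the time, the measured TCP pose, the force, the opening and the grip force at its end, in the units of the state.
- arm.read_state(): the state, without advancing time (a new reading comes with each control period).
- arm.get_image(name): name is "scene" or "top" or "wrist"; returns a dict with "image" (400x640x3 uint8, red, green, blue), "fx", "fy", "cx", "cy" (pixels), "k1" (the pictures are not rectified: a ray, as slopes to the right and down, at radius r is drawn at 1 + k1 r^2 times it, then the intrinsics apply), "xyz" and "rotation" of the camera in the world. Camera axes: x right, y down, z forward; pixel columns grow to the right and rows downward; lengths in mm; the calibration is good to about 2 mm. A picture is of the moment at which its call begins. There is no depth.
- arm.job_done(): hands the job in; it is judged then, once.
The state is a dict: "clock": time; "joints": joint angles; "joint_vel": joint speeds; "joint_efforts": joint torques, N m; "position": TCP position; "ee_rot": TCP orientation; "contact_force": force on the tool from outside, world axes, zero at the start; "wrist_torque": the same for the moment, N m; "gripper_width": finger opening in mm; "grasp_force": force on a finger pad.
Only numpy, scipy, OpenCV 4.12 (cv2) and the standard library are available. Lean on these libraries where they do the work, as an engineer would, in place of code of your own. Each camera call takes 0.05 s, during which the arm holds its last target. There are 200 camera calls.

## Working session

There is one attempt and no reset: what is moved stays moved. The work goes in short steps, Python scripts to look and compute and a shell command to move; the robot and the scene stay as the last step left them, time stands still between calls to the robot, and variables do not carry over. Pictures are saved under pics/ and viewed, at most 10 in all, crops included, and the job is handed in when it is done.

```bash
ls; mkdir -p pics; cat > h.py <<'E'
import numpy as np, cv2
from bench import arm
from scipy.spatial.transform import Rotation as R
def rot(im):
    r=np.array(im["rotation"],float)
    return r if r.shape==(3,3) else R.from_quat(r).as_matrix()
def ray(im,u,v):
    K=np.array([[im["fx"],0,im["cx"]],[0,im["fy"],im["cy"]],[0,0,1.]])
    p=cv2.undistortPoints(np.array([[[u,v]]],float),K,np.array([im["k1"],0,0,0,0.]))[0,0]
    d=rot(im)@np.array([p[0],p[1],1]); return np.array(im["xyz"],float),d/np.linalg.norm(d)
def plane(im,u,v,z):
    c,d=ray(im,u,v); return c+d*(z-c[2])/d[2]
def tri(im1,p1,im2,p2):
    c1,d1=ray(im1,*p1); c2,d2=ray(im2,*p2)
    s=np.linalg.lstsq(np.c_[d1,-d2],c2-c1,rcond=None)[0]
    a,b=c1+d1*s[0],c2+d2*s[1]; return (a+b)/2,np.linalg.norm(a-b)
def proj(im,P):
    r=rot(im).T; K=np.array([[im["fx"],0,im["cx"]],[0,im["fy"],im["cy"]],[0,0,1.]])
    return cv2.projectPoints(np.array(P,float).reshape(-1,1,3),cv2.Rodrigues(r)[0],-r@np.array(im["xyz"],float),K,np.array([im["k1"],0,0,0,0.]))[0][:,0]
def save(im,n): cv2.imwrite("pics/%s.png"%n,cv2.cvtColor(im["image"],cv2.COLOR_RGB2BGR))
E
python3 - <<'E'
from h import *
for n in ("scene","top"):
    im=arm.get_image(n); save(im,n+"0"); print({k:v for k,v in im.items() if k!="image"})
print(arm.read_state())
E
```

```text
pics
{'fx': 395.8557121846501, 'fy': 395.8557121846501, 'cx': 318.5628492022898, 'cy': 200.91318830165895, 'k1': 0.01341076616732326, 'xyz': array([  18.14677789,  563.16671764, 1052.24460134]), 'rotation': array([-0.3392886 ,  0.87715579, -0.31515108,  0.12712497])}
{'fx': 419.61648073862466, 'fy': 419.61648073862466, 'cx': 320.81328011643814, 'cy': 198.30797302414075, 'k1': -0.06334653633589327, 'xyz': array([ 460.84454822,  -14.44342202, 1452.89414682]), 'rotation': array([ 0.71107499, -0.70226542,  0.02001661, -0.02819528])}
{'clock': 0.1, 'joints': array([-9.90392399e-01,  3.85480705e-01,  6.74431904e-03, -4.31434449e-04,
       -1.19399407e+00, -2.58587067e-01]), 'joint_vel': array([-0.00131844,  0.00175747,  0.00399216,  0.00341673, -0.00020881,
       -0.00021981]), 'joint_efforts': array([-4.56007456e-04, -3.93319237e+01,  1.88929904e+01,  4.19803709e+00,
       -2.57125161e-03,  9.37347096e-06]), 'position': array([ 197.53916375, -592.45738912,  255.32370778]), 'ee_rot': array([-1.60136350e-01,  9.87094410e-01,  9.64879602e-04, -2.10762535e-04]), 'contact_force': array([-0.45568098,  0.20880827, -0.48494683]), 'wrist_torque': array([ 0.0864244 ,  0.00083507, -0.00984209]), 'grasp_force': 0.0, 'gripper_width': 85.49742009367115}
```

View pics/scene0.png

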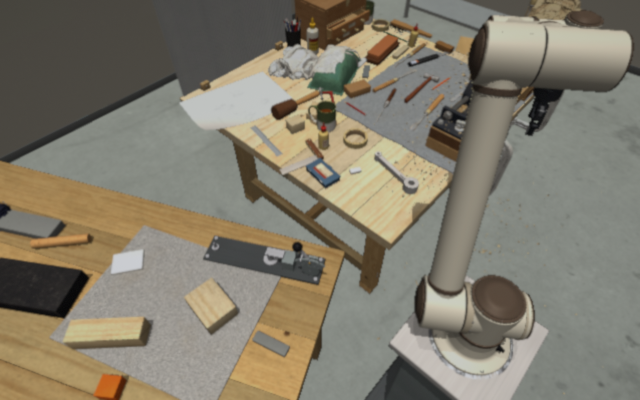

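View pics/top0.png

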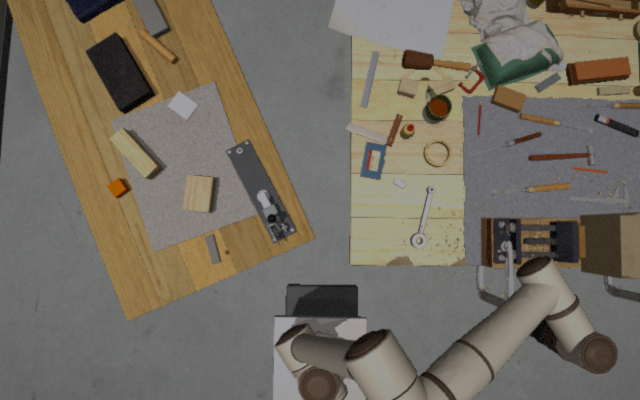

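The top view shows the fixture running from about (240,151) at the small post to (283,228) at the lever. The arm has its small boss at (431,189) and big boss at (419,240), and the eraser is at (400,183). I'll enlarge these regions.

```bash
python3 - <<'E'
import cv2,numpy as np
t=cv2.imread("pics/top0.png"); s=cv2.imread("pics/scene0.png")
def c(i,x,y,w,h,k): return cv2.resize(i[y:y+h,x:x+w],(w*k,h*k),interpolation=cv2.INTER_CUBIC)
a=c(t,220,135,80,115,5)  # 400x575
b=c(s,200,230,133,60,3)  #399x180
d=c(t,390,175,66,80,4)   #264x320
o=np.zeros((580,800,3),np.uint8)
o[:575,:400]=a; o[:180,400:799]=b; o[190:510,400:664]=d
cv2.imwrite("pics/crop0.png",o)
E
```

```text
(no output)
```

View pics/crop0.png

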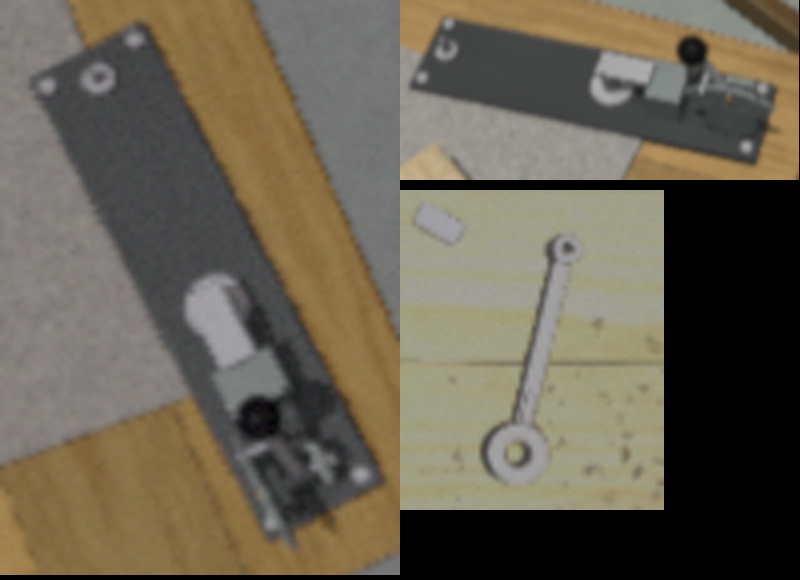

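The enlarged top view shows the plate screws, the small-post flange at (97,78), the ball at (259,417), the arm's big boss at (517,453) and its small boss at (566,248). In the scene crop the ball is at (691,50). Next I'll convert these to world points and check them against the given sizes.

```bash
cat > m.py <<'E'
from h import *
t=arm.get_image("top"); s=arm.get_image("scene")
T=lambda X,Y,x0=220,y0=135,k=5,ox=0,oy=0:((X-ox+.5)/k-.5+x0,(Y-oy+.5)/k-.5+y0)
def cen(im,p,r,f):
    g=cv2.cvtColor(im["image"],cv2.COLOR_RGB2GRAY).astype(float); x,y=int(round(p[0])),int(round(p[1]))
    w=f(g[y-r:y+r+1,x-r:x+r+1]); yy,xx=np.mgrid[y-r:y+r+1,x-r:x+r+1]
    return ((w*xx).sum()/w.sum(),(w*yy).sum()/w.sum())
br=lambda g:np.clip(g-110,0,None)
dk=lambda g:np.clip(45-g,0,None)
np.set_printoptions(precision=1,suppress=True)
sc=[cen(t,T(*p),2,br) for p in [(46,86),(135,40),(361,475),(270,523)]]
W=[plane(t,*p,12)[:2] for p in sc]; print("screws",W,[np.linalg.norm(W[i]-W[i-1]) for i in range(4)],"ctr",np.mean(W,0))
bt=cen(t,T(259,417),5,dk); S=lambda X,Y:T(X,Y,200,230,3,400,0)
bs=cen(s,S(691,50),5,dk); print("ball px",bt,bs,tri(t,bt,s,bs),plane(t,*bt,114.6))
sp=T(97,78); print("small post",plane(t,*sp,12),plane(t,*sp,45),tri(t,sp,s,S(446,49)))
A=lambda X,Y:T(X,Y,390,175,4,400,190)
B=plane(t,*A(516,453),36)[:2]; Sm=plane(t,*A(566,249),32)[:2]; E=plane(t,*A(440,223),12)[:2]
u=(Sm-B)/np.linalg.norm(Sm-B); print("big",B,"small",Sm,np.linalg.norm(Sm-B),"ang",np.degrees(np.arctan2(u[1],u[0])),"bal",B+53*u,"eraser",E)
x=(W[0]+W[1]-W[2]-W[3]); x/=np.linalg.norm(x); print("fixture x",x,np.degrees(np.arctan2(x[1],x[0])), "ball->pivot etc: big post",)
E
python3 m.py
```

```text
screws [array([718.6, 325.8]), array([751.3, 265.3]), array([450.7, 101. ]), array([417.6, 162.7])] [np.float64(342.3816255537925), np.float64(68.79598804791492), np.float64(342.5618601336627), np.float64(70.0534270664957)] ctr [584.6 213.7]
ball px (np.float64(271.8111620795107), np.float64(218.22935779816513)) (np.float64(297.0634231103388), np.float64(247.09904430929626)) (array([485.7, 157.3, 108.6]), np.float64(2.4719486685801115)) [486.5 157.3 114.6]
small post [723.9 290.4  12. ] [717.9 283.4  45. ] (array([721.2, 287.4,  20.7]), np.float64(3.09411479389261))
big [ 419.6 -328.5] small [ 592.8 -372.5] 178.75264472261412 ang -14.241140068816463 bal [ 470.9 -341.6] eraser [ 615.8 -268.5]
fixture x [0.9 0.5] 28.562789293634992 ball->pivot etc: big post
```

The checks agree: the boss axes come out 179 mm apart (180 given), the screws form a 342 x 69 rectangle, and the ball is at the predicted height and x. The fixture x axis points at 28.6 deg, the big post is near (562.6,201.8), and the pivot is near (448.5,139.6). Now I'll move over to the lever.

```bash
cat > d.py <<'E'
# usage: d.py x y z yaw(tool y, deg): total shift in tool axes AFTER the yaw turn about tool z
import sys; from h import *
x,y,z,yaw=map(float,sys.argv[1:5]); s=arm.read_state(); M=R.from_quat(s["ee_rot"]).as_matrix()
cur=np.degrees(np.arctan2(M[1,1],M[0,1])); a=np.radians(yaw)
tx=np.array([-np.sin(a+np.pi),np.cos(a+np.pi),0]); tx=np.cross([np.cos(a),np.sin(a),0],[0,0,-1]); ty=np.array([np.cos(a),np.sin(a),0])
d=np.array([x,y,z])-s["position"]; tilt=np.degrees(np.arccos(-M[2,2]))
print("turn wz %.2f | tool shift mm %.1f %.1f %.1f | tilt %.2f"%(-(yaw-cur),d@tx,d@ty,-d[2],tilt),"pos",np.round(s["position"],1),"t",s["clock"],"w",round(s["gripper_width"],1),"gf",round(s["grasp_force"],1),"F",np.round(s["contact_force"],1))
E
python3 -m pendant '[[0,0,-0.02,0,0,-5,0.085],[0,0,0,0,0,-5,0.085],[-0.035,0.015,0,0,0,0,0.085],[-0.035,0.015,0,0,0,0,0.085],[-0.035,0.015,0,0,0,0,0.085],[-0.035,0.015,0,0,0,0,0.085],[-0.035,0.015,0,0,0,0,0.085],[-0.034,0.014,0,0,0,0,0.085],[-0.034,0.014,0,0,0,0,0.085],[-0.034,0.014,0,0,0,0,0.085],[-0.034,0.014,0,0,0,0,0.085],[-0.034,0.014,0,0,0,0,0.085]]'; python3 d.py 485.5 158 255 118.56
```

```text
clock: 1.4
position: [432.7, -299.7, 276.3]
ee_rot: [-0.246, 0.969, 0.0, 0.0]
contact_force: [1.0, -0.3, 0.1]
gripper_width: 85.1
grasp_force: 0.0
turn wz -0.12 | tool shift mm -265.2 376.8 21.3 | tilt 0.00 pos [ 432.7 -299.7  276.3] t 1.4 w 85.1 gf 0.0 F [ 1.  -0.3  0.1]
```

```bash
python3 -m pendant '[[-0.026,0.037,0,0,0,0,0.06],[-0.027,0.038,0,0,0,0,0.06],[-0.027,0.038,0,0,0,0,0.06],[-0.027,0.038,0,0,0,0,0.06],[-0.027,0.038,0,0,0,0,0.06],[-0.027,0.038,0,0,0,0,0.06],[-0.027,0.038,0,0,0,0,0.06],[-0.027,0.038,0,0,0,0,0.06],[-0.027,0.037,0,0,0,0,0.06],[-0.026,0.036,0,0,0,0,0.06],[0,0,0.01,0,0,0,0.06]]'; python3 d.py 485.5 158 255 118.56; python3 - <<'E'
from h import *
im=arm.get_image("wrist"); save(im,"w1"); print(im["xyz"],im["fx"],im["rotation"])
for P in [(485.5,158,114.6),(562.6,201.8,45),(720.7,287.8,45),(448.5,139.6,40)]: print(P,proj(im,P))
E
```

```text
clock: 2.5
position: [490.0, 161.8, 267.0]
ee_rot: [-0.248, 0.969, 0.001, 0.002]
contact_force: [0.5, -0.3, 0.3]
gripper_width: 59.8
grasp_force: 0.0
turn wz 0.19 | tool shift mm 5.7 -1.2 12.0 | tilt 0.22 pos [490.  161.8 267. ] t 2.5 w 59.8 gf 0.0 F [ 0.5 -0.3  0.3]
[431.89067113 129.99795253 383.79910605] 305.87118136125406 [0.50462837 0.85287827 0.11512277 0.06852449]
(485.5, 158, 114.6) [[314.2649932  187.76495265]]
(562.6, 201.8, 45) [[315.67145136 247.30741692]]
(720.7, 287.8, 45) [[315.12405536 368.5601622 ]]
(448.5, 139.6, 40) [[316.0530047  136.34241652]]
```

View pics/w1.png

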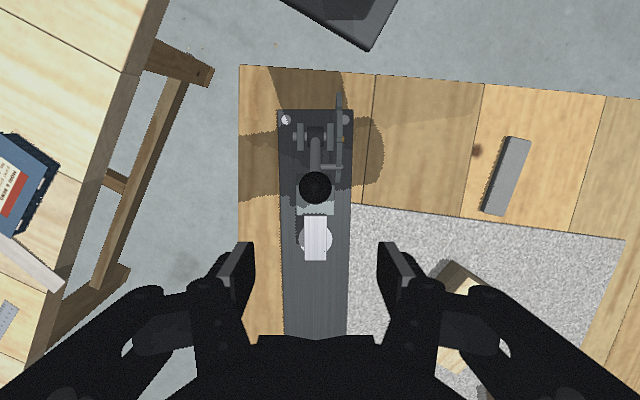

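The wrist view shows the ball at (315,188), within a pixel of the predicted (314,188). Stone is off to the right at (505,175). I'll descend and grip the ball.

```bash
python3 -m pendant '[[0.003,-0.001,0.04,0,0,0,0.06],[0.003,0,0.04,0,0,0,0.06],[0,0,0.03,0,0,0,0.06],[0,0,0.02,0,0,0,0.06],[0,0,0.012,0,0,0,0.06],[0,0,0,0,0,0,0.06],[0,0,0,0,0,0,0.02],[0,0,0,0,0,0,0.02],[0,0,0,0,0,0,0.02],[0,0,0,0,0,0,0.02],[0,0,0,0,0,0,0.02]]'; python3 d.py 448.5 139.6 135 118.56
```

```text
clock: 3.65
position: [484.1, 157.2, 126.0]
ee_rot: [-0.246, 0.969, 0.003, 0.003]
contact_force: [-6.7, 13.5, 2.4]
gripper_width: 26.9
grasp_force: 58.8
turn wz -0.11 | tool shift mm 39.7 1.6 -9.0 | tilt 0.46 pos [484.1 157.2 126. ] t 3.65 w 26.9 gf 58.8 F [-6.7 13.5  2.4]
```

```bash
python3 -m pendant '[[0,0.0015,0,0,0,0,0.02],[0.0077,0,-0.0037,0,0,0,0.02],[0.008,0,-0.0029,0,0,0,0.02],[0.0082,0,-0.0021,0,0,0,0.02],[0.0084,0,-0.0013,0,0,0,0.02],[0.0085,0,-0.0004,0,0,0,0.02],[0,0,0,0,0,0,0.02],[0,0,0,0,0,0,0.02]]'; python3 d.py 448.5 139.6 135 118.56
```

```text
clock: 4.45
position: [448.1, 135.7, 135.8]
ee_rot: [-0.246, 0.969, 0.0, 0.001]
contact_force: [0.6, 0.0, 0.4]
gripper_width: 20.1
grasp_force: 0.0
turn wz -0.09 | tool shift mm -2.2 3.3 0.8 | tilt 0.16 pos [448.1 135.7 135.8] t 4.45 w 20.1 gf 0.0 F [0.6 0.  0.4]
```

The grip slipped off, so I'll check where the ball is now.

```bash
python3 - <<'E'
from h import *
w=arm.get_image("wrist"); t=arm.get_image("top"); s=arm.get_image("scene")
for n,P in (("start",(485,158,114.6)),("mid",(448.5,139.6,125)),("last",(412.7,120.1,114.6))): print(n,proj(w,P)[0],proj(t,P)[0],proj(s,P)[0])
o=np.zeros((560,800,3),np.uint8)
o[:400,:640]=w["image"]; o[400:560,:480]=cv2.resize(s["image"][225:278,230:390],(480,160)); o[400:560,500:790]=cv2.resize(t["image"][190:242,235:330],(290,160))
cv2.imwrite("pics/w2.png",o[:,:,::-1])
E
```

```text
start [319.26727927 331.35894381] [271.59091486 218.69458821] [296.50710336 246.19407854]
mid [322.50524909 271.80474825] [276.73953229 230.25351232] [310.34240744 247.41861669]
last [322.43613195 180.66916751] [283.01967286 241.5873646 ] [324.6279721  252.37940211]
```

View pics/w2.png

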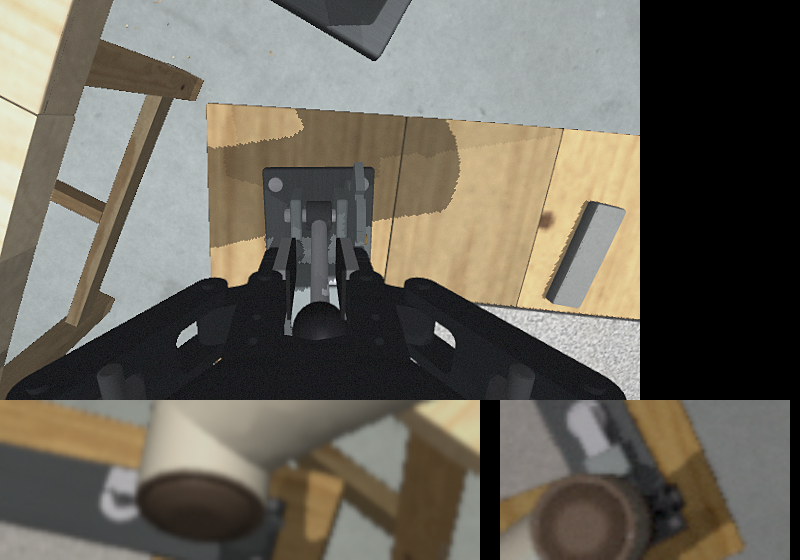

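The ball is still at its start (about (319,322)) and the fingers sit beyond it. I'll push it instead: closed fingers, flat side, from the post side.

```bash
python3 -m pendant '[[0,0,-0.03,0,0,0,0.02],[0,0,-0.03,0,0,0,0.0],[0,0,0,0,0,0,0.0]]'; python3 d.py 523.1 180.3 122 118.56
```

```text
clock: 4.9
position: [450.0, 136.7, 198.7]
ee_rot: [-0.246, 0.969, 0.001, 0.005]
contact_force: [0.6, 0.1, 0.3]
gripper_width: 0.1
grasp_force: 0.0
turn wz -0.07 | tool shift mm -85.1 3.4 76.7 | tilt 0.53 pos [450.  136.7 198.7] t 4.9 w 0.1 gf 0.0 F [0.6 0.1 0.3]
```

```bash
python3 -m pendant '[[-0.04,0.002,0,0,0,0,0.0],[-0.045,0.0015,0,0,0,0,0.0],[0,0,0,0,0,0,0.0],[0,0,0.04,0,0,0,0.0],[0,0,0.036,0,0,0,0.0],[0,0,0,0,0,0,0.0]]'; python3 d.py 479.2 156.4 122 118.56
python3 -m pendant '[[0.01,0,0,0,0,0,0.0],[0.01,0,0,0,0,0,0.0],[0.008,0,0,0,0,0,0.0],[0.008,0,0,0,0,0,0.0],[0.007,0,0,0,0,0,0.0],[0.007,0,0,0,0,0,0.0]]'; python3 d.py 479.2 156.4 122 118.56
```

```text
clock: 5.5
position: [516.8, 176.7, 113.5]
ee_rot: [-0.245, 0.97, -0.002, -0.006]
contact_force: [0.6, 0.5, -1.0]
gripper_width: -0.1
grasp_force: 0.0
turn wz -0.21 | tool shift mm 42.7 0.2 -8.5 | tilt 0.70 pos [516.8 176.7 113.5] t 5.5 w -0.1 gf 0.0 F [ 0.6  0.5 -1. ]
clock: 6.1
position: [476.1, 155.1, 120.9]
ee_rot: [-0.246, 0.969, 0.001, 0.002]
contact_force: [-1.0, 0.2, -0.7]
gripper_width: -0.1
grasp_force: 0.0
turn wz -0.13 | tool shift mm -3.3 -0.4 -1.1 | tilt 0.21 pos [476.1 155.1 120.9] t 6.1 w -0.1 gf 0.0 F [-1.   0.2 -0.7]
```

```bash
python3 -m pendant '[[-0.02,0,0,0,0,0,0.0],[-0.01,0,-0.04,0,0,0,0.0],[0,0,-0.05,0,0,0,0.0],[0,0,-0.05,0,0,0,0.0],[0,0,0,0,0,0,0.0],[0,0,0,0,0,0,0.0]]' | head -2; python3 - <<'E'
from h import *
w=arm.get_image("wrist"); save(w,"w3")
for n,P in (("start",(485,158,114.6)),("mid",(448.5,139.6,125)),("last",(412.7,120.1,114.6)),("bigpost",(562.6,201.8,45)),("smallpost",(720.7,287.8,45))): print(n,proj(w,P)[0])
E
```

```text
clock: 6.7
position: [501.7, 169.0, 260.2]
start [313.40777357 173.70746277]
mid [314.74091471 125.57717143]
last [314.60890019  73.23180477]
bigpost [315.24417972 239.01717971]
smallpost [315.52985363 364.62617899]
```

View pics/w3.png

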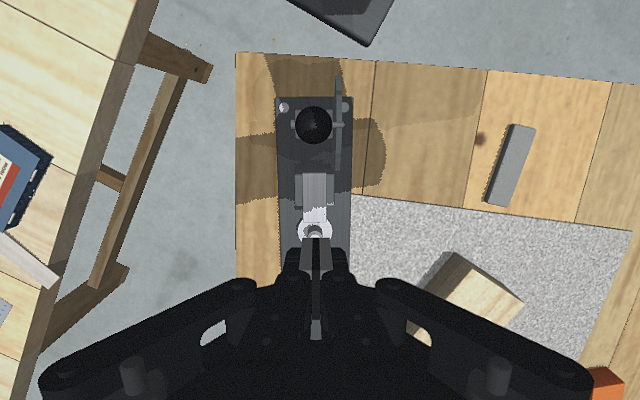

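The ball is at (314,125), exactly where the middle notch should put it, and the strap is drawn back off the big post. Next is the cast arm.

```bash
python3 -m pendant '[[0,0,0,0,0,8.5,0.06],[0,0,0,0,0,8.5,0.085],[0,0,0,0,0,8.5,0.085],[0,0,0,0,0,8.5,0.085],[0,0,0,0,0,8.5,0.085]]' | head -2; python3 d.py 419.6 -328.5 280 75.76
```

```text
clock: 7.25
position: [501.3, 168.5, 256.5]
turn wz -0.19 | tool shift mm -43.1 -501.8 -23.5 | tilt 0.30 pos [501.3 168.5 256.5] t 7.25 w 72.3 gf 0.0 F [-0.3  0.9 -0.9]
```

```bash
python3 -m pendant '[[-0.004,-0.045,-0.004,0,0,0,0.085],[-0.004,-0.045,-0.004,0,0,0,0.085],[-0.004,-0.045,-0.004,0,0,0,0.085],[-0.004,-0.045,-0.004,0,0,0,0.085],[-0.004,-0.045,-0.004,0,0,0,0.085],[-0.004,-0.045,-0.004,0,0,0,0.085],[-0.004,-0.045,0,0,0,0,0.085],[-0.004,-0.045,0,0,0,0,0.085],[-0.004,-0.045,0,0,0,0,0.085],[-0.004,-0.045,0,0,0,0,0.085],[-0.003,-0.05,0,0,0,0,0.085],[0,0,0,0,0,0,0.085]]' | head -2;  python3 d.py 470.9 -341.6 280 75.76; python3 - <<'E'
from h import *
w=arm.get_image("wrist"); save(w,"w4")
for n,P in (("big",(419.6,-328.5,36)),("small",(592.8,-372.5,32)),("bal",(470.9,-341.6,28))): print(n,proj(w,P)[0])
E
```

```text
clock: 8.45
position: [420.2, -329.8, 280.0]
turn wz -0.23 | tool shift mm -52.0 1.0 -0.0 | tilt 0.33 pos [ 420.2 -329.8  280. ] t 8.45 w 85.0 gf 0.0 F [-1.   1.  -0.8]
big [316.11889184 176.80355603]
small [316.48096969 305.83906851]
bal [316.17003855 217.02149652]
```

View pics/w4.png

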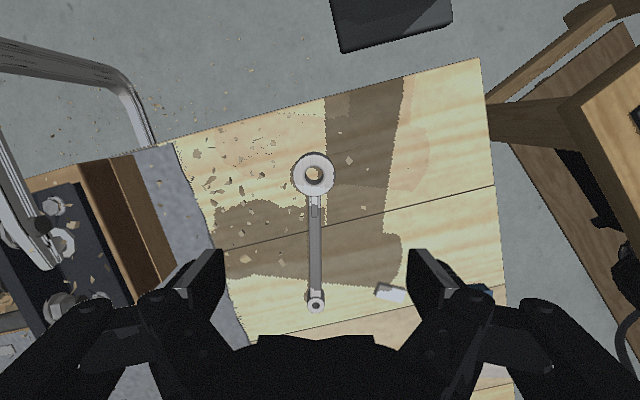

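The wrist view shows the big boss at (313.5,174) and the small boss at (316,304), with the eraser clear at (390,292). I'll refine the arm's pose from these.

```bash
python3 - <<'E'
from h import *
w=arm.get_image("wrist")
g=cv2.GaussianBlur(cv2.cvtColor(w["image"],cv2.COLOR_RGB2GRAY),(3,3),0)
for r0,r1,p in ((17,26,(313,174)),(7,12,(316,303))):
    c=cv2.HoughCircles(g[p[1]-40:p[1]+40,p[0]-40:p[0]+40],cv2.HOUGH_GRADIENT_ALT,1,10,param1=150,param2=0.5,minRadius=r0,maxRadius=r1); print(None if c is None else c[0]+[p[0]-40,p[1]-40,0])
B=plane(w,313.5,174.5,36)[:2]; S=plane(w,316,303.5,32)[:2]; u=(S-B)/np.linalg.norm(S-B)
print(B,S,np.linalg.norm(S-B),np.degrees(np.arctan2(u[1],u[0])),B+53*u)
E
python3 d.py 470.9 -341.6 100 75.76
```

```text
[[313.         173.          21.66696739]]
[[314.         307.           9.01662445]]
[ 416.69328699 -328.62650932] [ 589.79910118 -369.741361  ] 177.92148249697334 -13.36091425476445 [ 468.25877545 -340.87397437]
turn wz -0.00 | tool shift mm -51.8 -2.5 180.5 | tilt 0.29 pos [ 421.3 -326.4  280.5] t 8.55 w 84.9 gf 0.0 F [0.2 0.5 0.3]
```

```bash
python3 -m pendant '[[-0.03,-0.002,0.04,0,0,0,0.06],[-0.02,0,0.05,0,0,0,0.05],[0,0,0.05,0,0,0,0.05],[0,0,0.04,0,0,0,0.05],[0,0,0.02,0,0,0,0.05],[0,0,0,0,0,0,0.05],[0,0,0,0,0,0,0.05]]' | head -2;  python3 d.py 469.5 -341 28 76.2; python3 - <<'E'
from h import *
w=arm.get_image("wrist"); save(w,"w5")
for n,P in (("big",(418,-328.5,36)),("bal",(469.5,-341,28))): print(n,proj(w,P)[0])
E
```

```text
clock: 9.25
position: [470.0, -338.8, 86.6]
turn wz -0.13 | tool shift mm -0.0 -2.3 58.6 | tilt 0.04 pos [ 470.  -338.8   86.6] t 9.25 w 50.1 gf 0.0 F [0.7 0.  1. ]
big [310.34162586 144.19484714]
bal [311.33770608 231.186484  ]
```

View pics/w5.png

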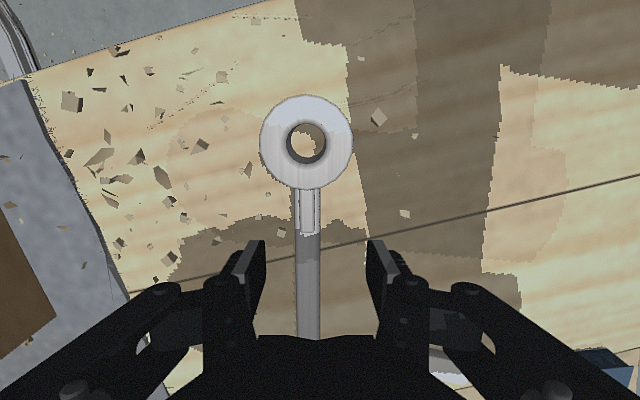

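The big boss is at (306,142), about 2 mm from prediction, and the bar at (308,270) sits about 4.5 mm to the -y side of the finger centre. I'll correct for that, descend and grip.

```bash
python3 -m pendant '[[0.001,-0.004,0.02,0,0,0,0.05],[0,0,0.02,0,0,0,0.05],[0,0,0.008,0,0,0,0.05],[0,0,0,0,0,0,0.05],[0,0,0,0,0,0,0.05]]' | head -3;  python3 d.py 469 -342.7 28 76.2
```

```text
clock: 9.8
position: [468.6, -343.7, 39.7]
ee_rot: [0.122, 0.993, -0.0, 0.001]
turn wz -0.23 | tool shift mm -0.2 1.1 11.7 | tilt 0.14 pos [ 468.6 -343.7   39.7] t 9.8 w 50.4 gf 0.0 F [0.4 0.7 0.3]
```

```bash
python3 -m pendant '[[0,0.0005,0.007,0,0,0,0.05],[0,0,0.004,0,0,0,0.05],[0,0,0,0,0,0,0.05],[0,0,0,0,0,0,0.03],[0,0,0,0,0,0,0.01],[0,0,0,0,0,0,0.01],[0,0,0,0,0,0,0.01],[0,0,0,0,0,0,0.01],[0,0,0,0,0,0,0.01]]' ;  python3 d.py 469 -342.7 100 76.2
```

```text
clock: 10.7
position: [468.0, -343.1, 27.6]
ee_rot: [0.122, 0.992, -0.0, 0.0]
contact_force: [-0.1, 0.6, 3.4]
gripper_width: 14.7
grasp_force: 59.2
turn wz -0.25 | tool shift mm -0.9 0.6 -72.4 | tilt 0.03 pos [ 468.  -343.1   27.6] t 10.7 w 14.7 gf 59.2 F [-0.1  0.6  3.4]
```

```bash
python3 -m pendant '[[0,0,-0.005,0,0,0,0.01],[0,0,-0.01,0,0,0,0.01],[0,0,-0.015,0,0,0,0.01],[0,0,-0.015,0,0,0,0.01],[0,0,-0.015,0,0,0,0.01],[0,0,-0.01,0,0,0,0.01],[0,0,0,0,0,0,0.01],[0,0,0,0,0,0,0.01],[0,0,0,0,0,0,0.01]]' ;  python3 d.py 469 -342.7 220 76.2; python3 - <<'E'
from h import *
w=arm.get_image("wrist"); save(w,"w6"); print(arm.read_state()["wrist_torque"])
s=arm.read_state(); M=R.from_quat(s["ee_rot"]).as_matrix()
# expected boss pixel if the arm is level with grasp at balance: underside = TCP z -27.6 ; big boss 53 along tool +x
print(proj(w,s["position"]+M@np.array([53,0,27.6-36])))
E
```

```text
clock: 11.6
position: [467.1, -342.6, 96.4]
ee_rot: [0.123, 0.992, 0.0, -0.001]
contact_force: [-0.1, 0.0, -2.4]
gripper_width: 15.2
grasp_force: 58.7
turn wz -0.28 | tool shift mm -1.9 0.3 -123.6 | tilt 0.12 pos [ 467.1 -342.6   96.4] t 11.6 w 15.2 gf 58.7 F [-0.1  0.  -2.4]
[-0.00578115  0.04517639 -0.01212205]
[[314.85513517 157.15952526]]
```

View pics/w6.png

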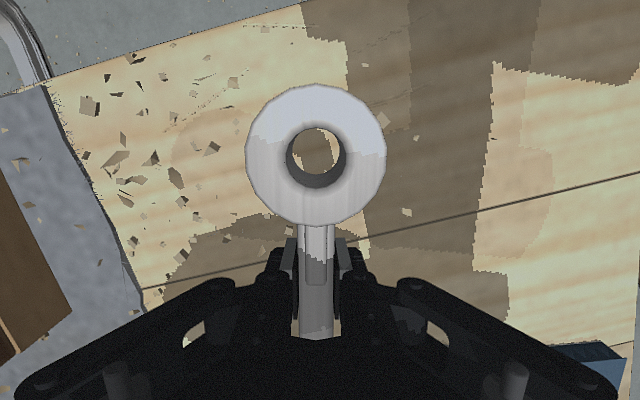

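The boss is at (316,153) against a predicted (315,157). So it's gripped about 1.5 mm from the balance point and hangs level. Next I'll lift, turn and carry it over.

```bash
python3 -m pendant '[[0,0,-0.01,0,0,-2,0.01],[0,0,-0.02,0,0,-4,0.01],[0,0,-0.02,0,0,-6,0.01],[0,0,-0.02,0,0,-6,0.01],[0,0,-0.02,0,0,-6,0.01],[0,0,-0.015,0,0,-6,0.01],[0,0,-0.01,0,0,-6,0.01],[0,0,-0.005,0,0,-4,0.01],[0,0,0,0,0,-2,0.01],[0,0,0,0,0,0,0.01]]' ;  python3 d.py 610.5 227.9 220 118.56
```

```text
clock: 12.65
position: [467.4, -342.7, 216.6]
ee_rot: [-0.241, 0.97, 0.001, -0.0]
contact_force: [-1.0, -0.1, -3.0]
gripper_width: 14.8
grasp_force: 58.7
turn wz -0.64 | tool shift mm -398.5 432.8 -3.4 | tilt 0.08 pos [ 467.4 -342.7  216.6] t 12.65 w 14.8 gf 58.7 F [-1.  -0.1 -3. ]
```

```bash
python3 -m pendant '[[-0.008,0.009,0,0,0,-0.3,0.01],[-0.015,0.016,0,0,0,-0.3,0.01],[-0.02,0.022,0,0,0,0,0.01],[-0.02,0.022,0,0,0,0,0.01],[-0.02,0.022,0,0,0,0,0.01],[-0.02,0.022,0,0,0,0,0.01],[-0.02,0.022,0,0,0,0,0.01],[-0.02,0.022,0,0,0,0,0.01],[-0.02,0.022,0,0,0,0,0.01],[-0.02,0.022,0,0,0,0,0.01],[-0.02,0.022,0,0,0,0,0.01],[-0.02,0.022,0,0,0,0,0.01]]' >/dev/null; python3 -m pendant '[[-0.02,0.022,0,0,0,0,0.01],[-0.02,0.022,0,0,0,0,0.01],[-0.02,0.022,0,0,0,0,0.01],[-0.02,0.022,0,0,0,0,0.01],[-0.02,0.022,0,0,0,0,0.01],[-0.02,0.022,0,0,0,0,0.01],[-0.02,0.02,0,0,0,0,0.01],[-0.015,0.016,0,0,0,0,0.01],[-0.008,0.009,0,0,0,0,0.01],[0,0,0,0,0,0,0.01],[0,0,0,0,0,0,0.01]]' ;  python3 d.py 610.5 227.9 122.6 118.56
```

```text
clock: 14.95
position: [604.9, 211.8, 216.8]
ee_rot: [-0.246, 0.969, -0.0, -0.001]
contact_force: [-0.2, -0.6, -3.0]
gripper_width: 14.8
grasp_force: 58.7
turn wz -0.03 | tool shift mm -12.6 11.4 94.2 | tilt 0.09 pos [604.9 211.8 216.8] t 14.95 w 14.8 gf 58.7 F [-0.2 -0.6 -3. ]
```

```bash
python3 -m pendant '[[-0.006,0.006,0,0,0,0,0.01],[-0.006,0.006,0.01,0,0,0,0.01],[0,0,0.02,0,0,0,0.01],[0,0,0.02,0,0,0,0.01],[0,0,0.02,0,0,0,0.01],[0,0,0.015,0,0,0,0.01],[0,0,0.007,0,0,0,0.01],[0,0,0,0,0,0,0.01],[0,0,0,0,0,0,0.01],[0,0,0,0,0,0,0.01],[0,0,0,0,0,0,0.01]]' ;  python3 d.py 610.5 227.9 122.6 118.56;  python3 - <<'E'
from h import *
w=arm.get_image("wrist"); t=arm.get_image("top"); s=arm.get_image("scene"); save(w,"w7")
st=arm.read_state(); M=R.from_quat(st["ee_rot"]).as_matrix()
print("boss pred",proj(w,st["position"]+M@np.array([54.5,0,27.6-36])),"post",proj(w,(562.6,201.8,45)))
o=np.zeros((600,640,3),np.uint8); o[:400]=w["image"]; o[400:,:320]=cv2.resize(t["image"][135:247,190:350],(320,200))[:200]; o[400:,320:]=cv2.resize(s["image"][200:300,180:340],(320,200))
cv2.imwrite("pics/fin.png",o[:,:,::-1])
for n,P in (("small tip",(720.7,287.8,45)),("small boss exp top",(720.7,287.8,127)),("big boss top",(562.6,201.8,131)),("ball",(448.5,139.6,125))): print(n,"top",proj(t,P)[0],"scene",proj(s,P)[0])
E
```

```text
clock: 16.05
position: [610.8, 228.7, 126.4]
ee_rot: [-0.246, 0.969, 0.0, 0.001]
contact_force: [0.2, 0.6, -2.9]
gripper_width: 15.0
grasp_force: 58.7
turn wz -0.02 | tool shift mm 0.6 -0.6 3.8 | tilt 0.11 pos [610.8 228.7 126.4] t 16.05 w 15.0 gf 58.7 F [ 0.2  0.6 -2.9]
boss pred [[315.44051428 151.43358082]] post [[314.5511196  136.58768024]]
small tip top [237.75375932 149.37303689] scene [212.81179425 241.72693741]
small boss exp top top [232.45925229 144.68151625] scene [206.73525021 225.86344286]
big boss top top [257.66249931 193.90751414] scene [265.63678512 237.13093047]
ball top [276.73953229 230.25351232] scene [310.34240744 247.41861669]
```

View pics/fin.png

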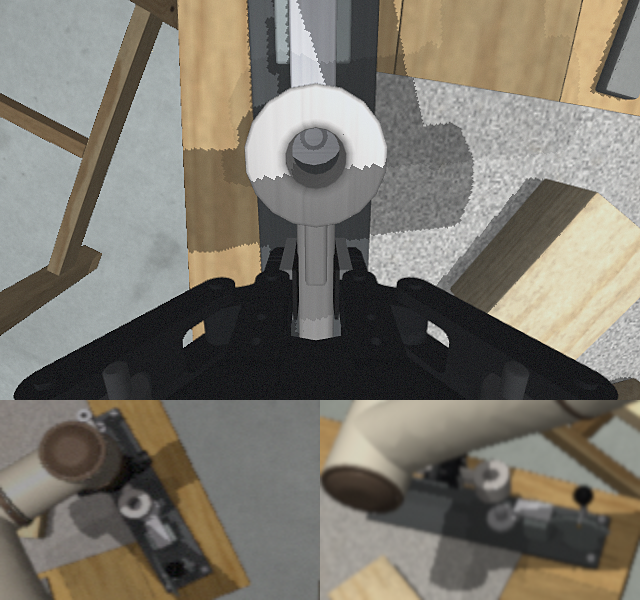

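The big post tip at (315,138) shows centred through the bore, close to the predicted (314.5,137). The ball is still upright, and the small boss is near its expected spot at about (232,143) in the top view. The underside is about 54 mm above the tips. I'll let it settle and hand in.

```bash
python3 -m pendant '[[0,0,0.002,0,0,0,0.01],[0,0,0,0,0,0,0.01],[0,0,0,0,0,0,0.01],[0,0,0,0,0,0,0.01],[0,0,0,0,0,0,0.01]]';  python3 d.py 610.5 227.9 122.6 118.56 && python3 -c "
from bench import arm
print(arm.job_done())"
```

```text
clock: 16.7
position: [610.3, 228.4, 123.3]
ee_rot: [-0.246, 0.969, -0.0, -0.0]
contact_force: [0.3, 0.4, -2.7]
gripper_width: 14.8
grasp_force: 58.7
turn wz -0.02 | tool shift mm 0.1 -0.6 0.7 | tilt 0.00 pos [610.3 228.4 123.3] t 16.7 w 14.8 gf 58.7 F [ 0.3  0.4 -2.7]
the job is handed in; nothing more can be done
None
```

I handed the job in at 16.7 s: the lever is in its middle notch, and the arm is held level by its balance point, bores over the posts and about 5 cm above the tips; the stone and eraser were left alone, and no verdict came back.

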